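# Steady the hearing-aid case against the mat's rim for latching

### The job

Close the lid of the hearing-aid case and slide the case back on the silicone mat until its hinge side sits square against the mat's raised rim, and hold it there, flat on the mat with the lid shut, with a steady horizontal push of about 10 N against the rim (do not ram it), so that the resident, who has one good hand, can snap the toggle latch. Do not touch the latch, and leave the eyedrop bottles, the jar and the mirror where they are. Keep the push steady for a couple of seconds and finish while still holding the case against the rim: do not let go.

Things in the scene. Friction and masses are not known exactly. Their poses are not given: they have to be found in the camera images.
- mat: grey-blue hard silicone mat fixed on the white cart top, 260 mm (its x) by 460 mm (its y). Origin: centre of its underside. Its flat floor is 5 mm thick (top at z = 5 mm in its frame); its far (+x) edge carries the raised rim; the three other edges carry a bead 6 mm wide, 8 mm high over the cart top.
- rim: the mat's raised rim, hard and fixed: 10 mm thick, 460 mm long, 21 mm high over the cart top (16 mm over the mat's floor). Its frame is the mat's frame, so the face to press against is the plane x = +120 mm of this frame, looking to -x.
- rim_face (a point): middle of the rim's face that the case is pressed against (8 mm above the mat's floor); its axes are those of the mat, x points into the rim
- case: loose dark blue hard plastic hearing-aid case with a pale lid, standing on the mat: 54 mm deep (its x), 68 mm wide (its y), 36 mm high when shut (tub 24 mm, lid 12 mm), 120 to 185 g in all. Origin: centre of its underside. Its hinge side is its flat back face at x = +27 mm, its latch side the front face at x = -27 mm; at the start its back looks towards the rim within about 30 degrees. The hearing aids inside are only seen.
- case_back (a point): lower edge of the case's back (hinge side), in the middle; case axes. The underside drags on the mat (friction about 0.6): bearing down on the case, which merely gripping it can cause, adds drag that a wrist force reading includes but the rim does not feel.
- lid (a joint): angle of the lid, rad: 0 shut, grows as it opens (up to 1.9); starts between 0.5 and 1.1. A stiff hinge (0.02 N m): it stays where it is left, a light push closes it. Hinge axis: along the case's y, at x = +24 mm, z = 24 mm in the case frame. The lid is a shallow shell 54 by 68 by 12 mm whose front edge lies 51 mm from the axis.
- lid_edge (a point): middle of the front edge of the lid's top face (51 mm forward of the hinge axis, 12 mm above it when shut)
- latch: steel toggle latch in the middle of the case's front, hanging open: lever 20 mm wide (y within 10 mm of the case's middle), pivot 7 mm above the case's underside, standing out at most 23 mm in front of the case, lower than the lid. Origin: its pivot. To be left untouched.
- drops_blue: eyedrop bottle, white with blue cap, 25 mm across, 62 mm high, upright on the mat to the +y side of the case; origin under its middle
- drops_orange: eyedrop bottle, white with orange cap, same size, on the +y side of the case; origin under its middle
- jar: green glass jar with steel screw lid, 52 mm across, 58 mm high, on the +y side of the case; origin under its middle
- mirror: steel hand mirror lying flat on the -y side of the case, head 84 mm across centred 50 mm along its +x, handle to x = -97 mm, 7 mm thick; origin under it
Mind the look-alikes: they are no part of the job. Leave any orange, purple or turquoise look-alike of the case alone.

How it is judged:
By the outcome, as a careful person would: the job done as asked, in the order asked, and still so for the second after the job is handed in, while the arm keeps its last pose, push and grip.
It also fails if it takes over 70 s, if anything falls off the work surface, if the arm or the gripper's body presses on something with over 40 N, if the wrist force passes 120 N, or if a joint passes its speed limit or range.

### The arm

A 6-joint arm with a two-finger parallel gripper is mounted at the origin on the work surface. World frame = base frame: x ahead of the robot, y to its left, z up, the work surface at z = 0. Lengths are in m, angles in rad, forces in N, time in s.
With the tool pointing down it reaches from about 0.4 to 0.825 m from the base axis. Payload 7 kg.
Tool frame: the origin (TCP) lies on the centre line of the jaws, within the pads' length; the fingertips stand 22 mm ahead of it and the grasp point (between the pads) lies 3 mm ahead of it; z points along the fingers, x is the direction in which the jaws open and shut, and the axes are right-handed (so a half turn about z gives the same grasp; the last joint's range is limited). The gripper opens to 88 mm and grips with 3 to 60 N. Pads are 19 mm wide; open, the fingers measure 130 mm over their backs; the gripper's body (78 mm by 193 mm) begins 47 mm behind the grasp point.
Start: joints at [1.577, 0.359, 0.012, 0, -1.224, -0.288], TCP at [0.188, 0.648, 0.249] pointing down, gripper open.
Joint ranges: [-3.07, 3.07], [-1.43, 2.12], [-1.02, 1.25], [-3.03, 1.67], [-3.05, -0], [-3.03, 3.03]. Speed limits (rad/s): [2.39, 2.39, 3.01, 3.14, 3.14, 3.14].

### API

Orientations are given as a unit quaternion [w, x, y, z].
In Python, from bench import sense, capture, close_job gives the robot as it stands.
- The arm moves only by the tool send_rows, never from a script. Its argument "targets" is text: rows parted by semicolons, each of 5 numbers parted by spaces: the shift along the world's x, y, z as a fraction of full scale, then the turn about the world's z as a fraction of full scale, then the opening, from -1 (shut) to 1 (fully open), so that 0 is half open. In form: x y z yaw claw; .... A call has 1 to 20 rows; each row is the pose to reach, as a shift and turn from the pose measured when the call began; what a row does not reach only later rows make up. Full scale, the value 1, is 0.4 m for a shift and 90 degrees for a turn. A row lasts 1/8 s, in which the tool goes at most 62.5 mm and 10.7 degrees, less where a joint would pass 70% of its speed; a pose out of reach is approached as far as the arm can. A call with a number of a shift or a turn outside -1 to 1 is refused whole. A call with a gripper value outside its range is refused whole. The fingers move at their own pace and stop on an object; "grip_force" is the grip in N (left out, the last holds). Time passes only in rows, so rows that repeat a pose let the fingers close. It gives the time, the measured TCP pose, the force and the opening at its end, in the units of the state.
- sense(): the state, without advancing time (a new reading comes with each control period).
- capture(name): name is "side" or "top" or "wrist"; returns a dict with "frame" (384x512x3 uint8, red, green, blue), "depth" (384x512 float32, m along the optical axis (not along the pixel's ray), 0 where there is no reading), "mtx" (3x3 intrinsics, pixels), "position" and "rotation" of the camera in the world. Camera axes: x right, y up, looking along -z (the intrinsics and any distortion apply to the point x, -y, -z); pixel columns grow to the right and rows downward; lengths in m; the calibration is good to about 2 mm. A picture is of the moment at which its call begins.
- close_job(): hands the job in, once; it reports no verdict.
The state is a dict: "time": time; "joints": joint angles; "joint_vel": joint speeds; "joint_efforts": joint torques, N m; "ee_pos": TCP position; "ee_rot": TCP orientation; "force": force on the tool from outside, world axes, zero at the start; "ft_torque": the same for the moment, N m; "finger_gap": finger opening in m.
Only numpy, scipy, OpenCV 4.12 (cv2) and the standard library are available. Lean on these libraries where they do the work, as an engineer would, in place of code of your own. Each camera call takes 0.05 s, during which the arm holds its last target. There are 200 camera calls.

## Working session

There is one attempt and no reset: what is moved stays moved. The work goes in short steps, Python scripts to look and compute and a tool call to move; the robot and the scene stay as the last step left them, time stands still between calls to the robot, and variables do not carry over. Pictures are saved under pics/ and viewed, about 8 in all and at most 12, crops included, and the job is handed in when it is done.

Besides the shell and the picture viewer there is one more tool, called after "Call:" as name(argument=value, ...) on one line, values as JSON. send_rows: Moves the arm, as the interface text tells. Shift numbers are shares of 0.4 m and turn numbers shares of 90 degrees, none past 1 either way. Its arguments: {"type":"object","properties":{"targets":{"type":"string"},"grip_force":{"type":"number"}},"required":["targets"]}

```bash
ls; mkdir -p pics; cat > h.py <<'E'
import numpy as np, cv2
from bench import sense, capture, close_job
def points(c):
    d=c["depth"]; K=np.array(c["mtx"]); v,u=np.mgrid[:d.shape[0],:d.shape[1]]
    p=np.stack([(u-K[0,2])/K[0,0]*d,-(v-K[1,2])/K[1,1]*d,-d],-1)
    R=np.array(c["rotation"])
    if R.shape!=(3,3):
        from scipy.spatial.transform import Rotation; R=Rotation.from_quat(np.roll(R,-1)).as_matrix()
    return p@R.T+np.array(c["position"])
def save(n,im,): cv2.imwrite("pics/"+n,im[...,::-1])
E
python3 - <<'E'
from h import *
print(sense())
a=capture("top");b=capture("side")
for k in("mtx","position","rotation"):print(k,a[k],b[k])
print(a.keys())
save("a.png",a["frame"]);save("b.png",b["frame"])
np.savez("ab.npz",af=a["frame"],ap=points(a),bf=b["frame"],bp=points(b),ad=a["depth"],bd=b["depth"])
E
```

```text
pics
{'time': 0.0, 'joints': array([ 1.57709067e+00,  3.59396252e-01,  1.10642502e-02, -3.05518346e-04,
       -1.22412544e+00, -2.88100794e-01]), 'joint_vel': array([ 0.00104668, -0.00160818, -0.00196173, -0.00273139,  0.00011352,
        0.00080563]), 'joint_efforts': array([ 3.00504162e-04, -5.82720780e+01,  2.93054241e+01,  6.99713320e+00,
        6.78488650e-03, -1.61648632e-04]), 'ee_pos': array([0.18762314, 0.64792832, 0.247627  ]), 'ee_rot': array([-6.10163276e-04, -6.00752967e-01,  7.99434276e-01, -5.81511289e-04]), 'force': array([1.50692198, 0.14058569, 0.35102826]), 'ft_torque': array([-0.07137618, -0.01689549,  0.05223834]), 'finger_gap': 0.0872441651880715}
mtx [[360.09855745   0.         252.01807211]
 [  0.         360.09855745 192.15602363]
 [  0.           0.           1.        ]] [[383.38175468   0.         250.69227726]
 [  0.         383.38175468 194.21999098]
 [  0.           0.           1.        ]]
position [0.40198607 0.1016032  0.83449152] [0.07462779 0.55475394 0.51826714]
rotation [-0.6964192  -0.05212614  0.03868586  0.71469334] [-0.33828128 -0.17319342  0.41035757  0.82896108]
dict_keys(['frame', 'depth', 'mtx', 'position', 'rotation'])
```

View pics/a.png

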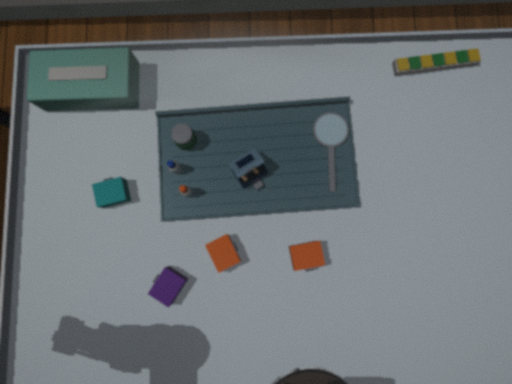

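View pics/b.png

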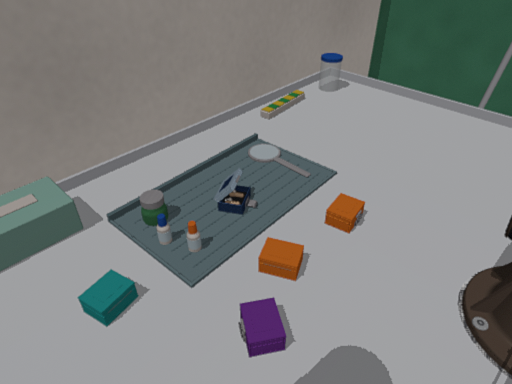

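The top view shows the mat (corners near (157,110), (349,100), (358,207), (162,220)) with its rim on the upper side. The case is near (250,168), with its latch at about (259,185). The bottles and jar are to its left, and the mirror to its right. The side view agrees.

```bash
python3 - <<'E'
from h import *
d=np.load("ab.npz");P=d["ap"];f=d["af"]
hsv=cv2.cvtColor(f,cv2.COLOR_RGB2HSV)
for u,v in[(200,195),(255,104),(330,130),(182,130),(250,160),(248,178),(172,163),(185,188),(100,300),(332,165)]:print((u,v),f[v,u],hsv[v,u],P[v,u].round(4))
# mat mask
m=((hsv[...,1]>50)&(hsv[...,2]<130)&(hsv[...,0]>85)&(hsv[...,0]<115)).astype(np.uint8)
m[:90]=0;m[225:]=0;m[:,:150]=0;m[:,365:]=0
m=cv2.morphologyEx(m,cv2.MORPH_CLOSE,np.ones((5,5)))
c=max(cv2.findContours(m,0,1)[0],key=cv2.contourArea)
r=cv2.minAreaRect(c);print(r);
K=np.array([[360.1,0,252.02],[0,360.1,192.16],[0,0,1]])
for z in(0.0,.008,.02):
    pass
q=cv2.approxPolyDP(c,6,True)[:,0];print(q)
for u,v in q:print(P[v-3 if v>150 else v+3,u+3 if u<250 else u-3].round(4))
# rim points
M=cv2.erode(m,np.ones((3,3)))>0
X=P[M]; print(len(X)); z=X[:,2];print(np.percentile(z,[1,5,25,50,75,95,99]))
R=(M)&(P[...,2]>.017)&(P[...,2]<.026);R[116:]=False
print(R.sum()); pr=P[R][:,:2]; mu=pr.mean(0);w=np.linalg.svd(pr-mu)[2][0];print(mu,w,np.degrees(np.arctan2(w[1],w[0])))
big=cv2.resize(f[140:205,215:290],None,fx=8,fy=8,interpolation=cv2.INTER_CUBIC);save("c.png",big)
# case points height
Q=P[140:200,215:290];s=Q[...,2]>.012
print(s.sum());X=Q[s];print(X.min(0),X.max(0))
np.set_printoptions(linewidth=250)
print((Q[::2,::2,2]*1000).round().astype(int))
E
```

```text
(200, 195) [48 58 63] [100  61  63] [0.5058 0.2371 0.0063]
(255, 104) [77 90 92] [94 42 92] [0.7159 0.1036 0.0217]
(330, 130) [112 128 137] [101  47 137] [ 0.65   -0.0702  0.0134]
(182, 130) [87 89 92] [108  14  92] [0.6448 0.2668 0.064 ]
(250, 160) [25 37 48] [104 122  48] [0.5729 0.1177 0.0626]
(248, 178) [29 29 27] [30 18 29] [0.5413 0.1244 0.0148]
(172, 163) [24 43 80] [110 179  80] [0.5705 0.2883 0.0659]
(185, 188) [96 49 32] [  8 170  96] [0.5144 0.2596 0.067 ]
(100, 300) [138 145 149] [101  19 149] [ 0.2727  0.4672 -0.    ]
(332, 165) [84 86 89] [108  14  89] [ 0.5671 -0.071   0.0106]
((256.455810546875, 158.92645263671875), (109.44589233398438, 197.72357177734375), 85.60128784179688)
[[348  98]
 [157 112]
 [162 219]
 [357 206]]
[ 0.718  -0.1082  0.0172]
[0.6971 0.3286 0.0191]
[0.4591 0.3182 0.0077]
[ 0.4777 -0.1176  0.0062]
17699
[0.0023703  0.00337972 0.00481874 0.00586815 0.00703547 0.02160001
 0.07083029]
520
[0.70931903 0.10627619] [ 0.04748952 -0.99887174] -87.2780271728936
961
[0.40198607 0.07811309 0.01202262] [0.60397864 0.16587295 0.83449152]
[[7 2 6 ... 4 5 3]
 [5 5 7 ... 6 5 7]
 [8 8 5 ... 6 5 6]
 ...
 [6 7 5 ... 6 6 6]
 [5 5 6 ... 4 8 7]
 [6 8 6 ... 5 8 6]]
```

View pics/c.png

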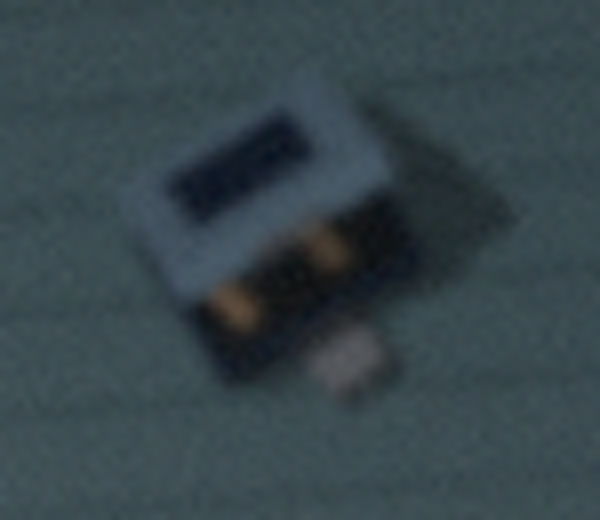

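The crop shows the lid open by about 1 rad. The case is yawed about +30° in world, and the latch is in front. The mat's yaw is about 2.7°. Next I'll go above the case for a close look.

Call:
send_rows(targets="0.12 -0.18 0.05 0.1 1;0.24 -0.36 0.05 0.2 1;0.36 -0.54 0.05 0.3 1;0.48 -0.72 0.05 0.4 1;0.48 -0.72 0.05 0.5 1;0.48 -0.72 0.05 0.5 1")

```text
time: 0.85
ee_pos: [0.3805, 0.3574, 0.2678]
ee_rot: [0.0, 0.861, -0.508, 0.001]
force: [-1.9, 0.8, 0.1]
finger_gap: 0.0876
```

Call:
send_rows(targets="0.12 -0.15 0 0 1;0.24 -0.3 0 0 1;0.36 -0.45 0 0 1;0.4 -0.6 0 0 1;0.4 -0.6 0 0 1;0.4 -0.6 0 0 1;0.4 -0.6 0 0 -1;0.4 -0.6 0 0 -1")

```text
time: 1.85
ee_pos: [0.5401, 0.1182, 0.2677]
ee_rot: [0.0, 0.862, -0.508, 0.001]
force: [0.4, 0.4, 1.1]
finger_gap: 0.0731
```

```bash
python3 - <<'E'
from h import *
s=sense();print(s["time"],s["ee_pos"],s["ee_rot"],s["force"],s["finger_gap"])
a=capture("wrist");print(a["mtx"],a["position"],a["rotation"])
save("w.png",a["frame"]);np.savez("w.npz",f=a["frame"],p=points(a),K=a["mtx"],t=a["position"],q=a["rotation"])
E
```

```text
1.85 [0.54013607 0.11823693 0.26773206] [ 3.73080155e-04  8.61505516e-01 -5.07747756e-01  5.68048903e-04] [0.36185548 0.36785745 1.11679736] 0.07306902035692892
[[266.21111307   0.         253.61568658]
 [  0.         266.21111307 194.82953947]
 [  0.           0.           1.        ]] [0.60228859 0.15194166 0.4026725 ] [ 0.85372947 -0.1168399   0.06761554 -0.50291408]
```

View pics/w.png

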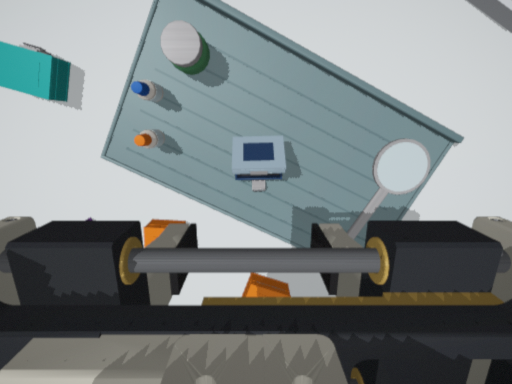

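The wrist view shows the case with its lid at columns 232–285, rows 137–172, and the tub front at row ~178. The latch is at (259,186). The case is nearly aligned with the tool.

```bash
python3 - <<'E'
from h import *
d=np.load("w.npz");P=d["p"];f=d["f"]
sub=np.zeros(P.shape[:2],bool);sub[125:200,220:300]=True
m=sub&(P[...,2]>.015)&(P[...,2]<.12)
X=P[m];print(m.sum(),X.min(0),X.max(0))
# lid: z>0.033
for lo,hi in((.033,.12),(.02,.12)):
    X=P[sub&(P[...,2]>lo)&(P[...,2]<hi)]
    print(cv2.minAreaRect((X[:,:2]*1000).astype(np.float32)))
L=P[sub&(P[...,2]>.033)&(P[...,2]<.12)]
mu=L.mean(0);n=np.linalg.svd(L-mu)[2][2];n*=np.sign(n[2]);print("lid normal",n,"azimuth",np.degrees(np.arctan2(n[1],n[0])),"tilt rad",np.arccos(n[2]))
yaw=np.arctan2(n[1],n[0])
for yaw in(yaw,np.radians(29)):
    ex=np.array([np.cos(yaw),np.sin(yaw)]);ey=np.array([-ex[1],ex[0]])
    X=P[m];xx=X[:,:2]@ex;yy=X[:,:2]@ey
    print("y range lid",np.percentile(L[:,:2]@ey,[.5,2,50,98,99.5]),"x range",np.percentile(xx,[0,1,50,99,100]))
    t=[(z,((X[abs(X[:,2]-z)<.003][:,:2]@ex)).min().round(4),((X[abs(X[:,2]-z)<.003][:,:2]@ex)).max().round(4)) for z in np.arange(.015,.09,.006)if (abs(X[:,2]-z)<.003).any()];print(t)
# rim + mat heights
hs=cv2.cvtColor(f,cv2.COLOR_RGB2HSV)
g=(P[...,2]>.0165)&(P[...,2]<.026)&(P[...,0]>.68)&(P[...,0]<.74)&(P[...,1]<.31)&(P[...,1]>-.1)
Q=P[g][:,:2];mu=Q.mean(0);w=np.linalg.svd(Q-mu)[2][0];print("rim",len(Q),mu,np.degrees(np.arctan(-w[0]/w[1])))
nrm=np.array([abs(w[1]),-w[0]*np.sign(w[1])]);k=Q@nrm;print(nrm,np.percentile(k,[2,10,50,90,98]))
big=cv2.resize(f[120:200,215:305],None,fx=6,fy=6,interpolation=cv2.INTER_CUBIC);save("w2.png",big)
E
```

```text
2161 [0.51942381 0.07858241 0.01506335] [0.60524002 0.16552125 0.0744736 ]
((568.5089111328125, 126.12064361572266), (46.16120147705078, 68.00562286376953), 30.48210334777832)
((561.7835083007812, 122.16191101074219), (61.769283294677734, 68.00562286376953), 30.48210334777832)
lid normal [0.58502386 0.34550258 0.73374045] azimuth 30.565189935519772 tilt rad 0.7469853400195776
y range lid [-0.21407601 -0.21307712 -0.18035442 -0.1480439  -0.14697436] x range [0.51496766 0.5158597  0.55175424 0.57625106 0.57677018]
[(np.float64(0.015), np.float64(0.5178), np.float64(0.5207)), (np.float64(0.020999999999999998), np.float64(0.5177), np.float64(0.5213)), (np.float64(0.026999999999999996), np.float64(0.515), np.float64(0.5236)), (np.float64(0.032999999999999995), np.float64(0.5739), np.float64(0.5768)), (np.float64(0.03899999999999999), np.float64(0.5669), np.float64(0.5756)), (np.float64(0.04499999999999999), np.float64(0.5621), np.float64(0.5706)), (np.float64(0.05099999999999999), np.float64(0.5561), np.float64(0.5654)), (np.float64(0.05699999999999999), np.float64(0.5505), np.float64(0.5
[... 613 characters left out ...]
995), np.float64(0.5782), np.float64(0.5821)), (np.float64(0.03899999999999999), np.float64(0.5707), np.float64(0.5796)), (np.float64(0.04499999999999999), np.float64(0.566), np.float64(0.576)), (np.float64(0.05099999999999999), np.float64(0.5614), np.float64(0.57)), (np.float64(0.05699999999999999), np.float64(0.5545), np.float64(0.5641)), (np.float64(0.06299999999999999), np.float64(0.5357), np.float64(0.5585)), (np.float64(0.06899999999999998), np.float64(0.5351), np.float64(0.5528)), (np.float64(0.07499999999999998), np.float64(0.5386), np.float64(0.5473))]
rim 2358 [0.71229202 0.09499686] 2.8360892532981996
[0.99877517 0.04947888] [0.71165946 0.71225225 0.71605952 0.72020289 0.72119247]
```

View pics/w2.png

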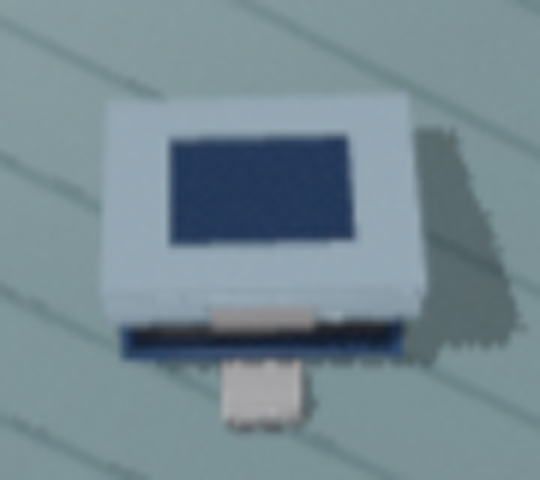

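Case: yaw 30.5°, centre (0.5595, 0.120), lid at 0.75 rad. The sizes check out (68 mm width, hinge height consistent). The rim face lies at 0.7115 along the mat's x, and the mat's yaw is 2.84°.

Call:
send_rows(targets="0.048 0.005 -0.1 0.016 -1;0.048 0.005 -0.25 0.016 -1;0.048 0.005 -0.35 0.016 -1;0.048 0.005 -0.4 0.016 -1;0.048 0.005 -0.4 0.016 -1;0.048 0.005 -0.4 0.016 -1;0.048 0.005 -0.4 0.016 -1", grip_force=10)

```text
time: 2.78
ee_pos: [0.56, 0.121, 0.1092]
ee_rot: [-0.001, 0.868, -0.497, 0.001]
force: [-0.2, 0.9, 0.3]
finger_gap: 0.0022
```

Call:
send_rows(targets="0 0 -0.015 0 -1;0 0 -0.03 0 -1;0 0 -0.045 0 -1;0 0 -0.06 0 -1;0 0 -0.075 0 -1;0 0 -0.085 0 -1;0 0 -0.095 0 -1;0 0 -0.098 0 -1;0 0 -0.098 0 -1")

```text
time: 3.9
ee_pos: [0.5601, 0.121, 0.0699]
ee_rot: [-0.001, 0.868, -0.497, 0.001]
force: [0.2, -0.4, 0.6]
finger_gap: 0.0004
```

Call:
send_rows(targets="0 0 -0.007 0 -1;0 0 -0.014 0 -1;0 0 -0.016 0 -1;0 0 -0.016 0 -1")

```text
time: 4.4
ee_pos: [0.5601, 0.121, 0.0635]
ee_rot: [-0.001, 0.868, -0.497, 0.001]
force: [0.2, 0.2, 0.2]
finger_gap: 0.0002
```

Call:
send_rows(targets="0 0 -0.003 0 -1;0 0 -0.005 0 -1;0 0 -0.006 0 -1;0 0 -0.006 0 -1")

```text
time: 4.9
ee_pos: [0.5602, 0.121, 0.0629]
ee_rot: [-0.001, 0.868, -0.496, 0.002]
force: [-6.6, -0.7, 17.7]
finger_gap: 0.0002
```

Call:
send_rows(targets="0 0 0.05 0 -1;0 0 0.15 0 -1;0 0 0.25 0 1;0 0 0.25 0 1;0 0 0.25 0 1;0 0 0.25 0 1")

```text
time: 5.65
ee_pos: [0.5595, 0.1207, 0.1617]
ee_rot: [0.0, 0.868, -0.496, 0.001]
force: [-0.0, -1.1, -0.0]
finger_gap: 0.0348
```

```bash
cat > loc.py <<'E'
from h import *
import sys
s=sense();print(s["time"],s["ee_pos"],s["ee_rot"],s["force"],s["finger_gap"])
a=capture("wrist");P=points(a);f=a["frame"]
sub=(abs(P[...,0]-.56)<.06)&(abs(P[...,1]-.121)<.06)
m=sub&(P[...,2]>.034)&(P[...,2]<.06);c=cv2.connectedComponentsWithStats(m.astype(np.uint8))
i=1+np.argmax(c[2][1:,4]);m=c[1]==i
X=P[m];print(m.sum(),"z",np.percentile(X[:,2],[5,50,95]),"uv",c[2][i])
print(cv2.minAreaRect((X[:,:2]*1000).astype(np.float32)))
n=np.linalg.svd(X-X.mean(0))[2][2];print(n)
save(sys.argv[1],f)
E
python3 loc.py w3.png
```

```text
5.65 [0.55950693 0.12069365 0.1616634 ] [ 1.28141408e-06  8.68163665e-01 -4.96276945e-01  1.02156570e-03] [-0.01458897 -1.1489111  -0.02385263] 0.03483013374535023
3698 z [0.03860513 0.03989065 0.04106674] uv [ 218  156   71   55 3698]
((568.1314086914062, 125.25779724121094), (56.3271369934082, 68.22007751464844), 30.490745544433594)
[0.00450878 0.00475176 0.99997855]
```

View pics/w3.png

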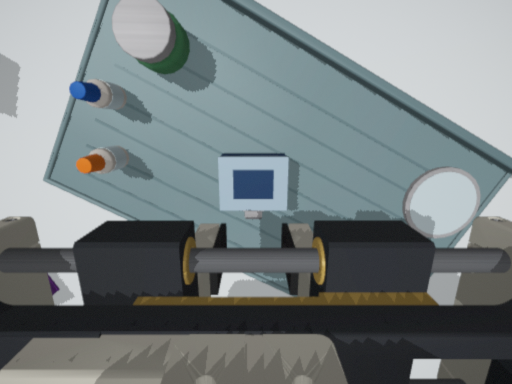

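The lid is shut: its top is flat at z≈0.040. The case slid about 10 mm back and is now centred at (0.568, 0.125), still at yaw 30.5°. In the image the lid spans columns 218–288, with the latch at (254,214). Next is grasping it by its sides.

Call:
send_rows(targets="0.021 0.011 0 0 1;0.021 0.011 0 0 1;0.021 0.011 0 0 1;0.021 0.011 0 0 1;0.021 0.011 -0.05 0 1;0.021 0.011 -0.12 0 1;0.021 0.011 -0.18 0 1;0.021 0.011 -0.24 0 1;0.021 0.011 -0.3 0 1;0.021 0.011 -0.319 0 1;0.021 0.011 -0.319 0 1;0.021 0.011 -0.319 0 1")

```text
time: 7.2
ee_pos: [0.5687, 0.1254, 0.0351]
ee_rot: [-0.001, 0.868, -0.496, 0.002]
force: [0.0, 0.3, 0.8]
finger_gap: 0.0875
```

Call:
send_rows(targets="0 0 0 0 0.5;0 0 0 0 0.3;0 0 0 0 0.3;0 0 0 0 0.3;0 0 0 0 0.3", grip_force=20)

```text
time: 7.82
ee_pos: [0.5689, 0.1256, 0.0356]
ee_rot: [-0.001, 0.868, -0.496, 0.002]
force: [-1.6, 0.9, 5.6]
finger_gap: 0.0681
```

Call:
send_rows(targets="0 0 0.001 0 0.3;0.02 0.001 0.001 -0.03 0.3;0.04 0.002 0.001 -0.06 0.3;0.06 0.003 0.001 -0.1 0.3;0.08 0.004 0.001 -0.14 0.3;0.1 0.005 0.001 -0.18 0.3;0.12 0.006 0.001 -0.22 0.3;0.14 0.007 0.001 -0.26 0.3;0.16 0.008 0.001 -0.29 0.3;0.18 0.009 0.001 -0.307 0.3;0.2 0.01 0.001 -0.307 0.3;0.22 0.011 0.001 -0.307 0.3;0.235 0.012 0.001 -0.307 0.3;0.245 0.012 0.001 -0.307 0.3;0.25 0.013 0.001 -0.307 0.3;0.25 0.013 0.001 -0.307 0.3")

```text
time: 9.82
ee_pos: [0.6688, 0.1308, 0.0359]
ee_rot: [-0.0, 0.725, -0.689, 0.002]
force: [0.8, 0.6, -1.2]
finger_gap: 0.0678
```

```bash
python3 - <<'E'
from h import *
from scipy.spatial.transform import Rotation as R
s=sense();print(s["time"],s["ee_pos"],R.from_quat(np.roll(s["ee_rot"],-1)).as_matrix().round(4),s["force"],s["finger_gap"])
a=capture("wrist");P=points(a);f=a["frame"];save("w4.png",f)
np.savez("w4.npz",f=f,p=P)
b=capture("side");Q=points(b);np.savez("s4.npz",f=b["frame"],p=Q)
save("s4.png",cv2.resize(b["frame"][120:260,110:340],None,fx=3,fy=3))
E
```

```text
9.825 [0.66881913 0.13077445 0.03592152] [[ 0.0503 -0.9987  0.0031]
 [-0.9987 -0.0503 -0.0019]
 [ 0.0021 -0.003  -1.    ]] [ 0.78531627  0.57923581 -1.23172694] 0.06775364167036511
```

View pics/w4.png

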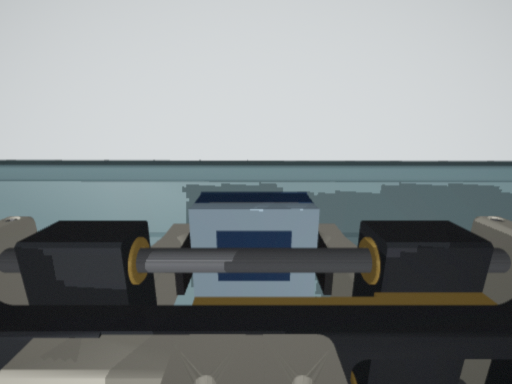

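View pics/s4.png

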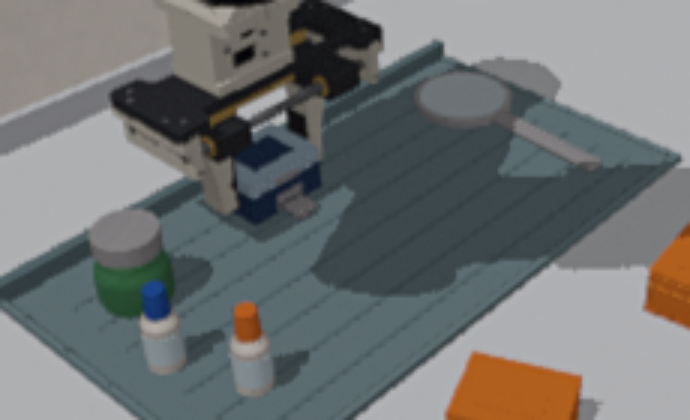

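Both views show the lid shut, with the case upright and square to the rim: the case's back edge is at row 193 and the rim edge at row 181, both level. About 8–10 mm of gap remains, and the latch, bottles, jar and mirror are untouched. I'll approach gently and lower slightly so the case rests on the mat.

Call:
send_rows(targets="0 0 -0.001 0 0.3;0.004 0 -0.001 0 0.3;0.008 0 -0.001 0 0.3;0.012 0.001 -0.001 0 0.3;0.015 0.001 -0.001 0 0.3;0.017 0.001 -0.001 0 0.3;0.017 0.001 -0.001 0 0.3")

```text
time: 10.8
ee_pos: [0.6756, 0.1312, 0.0357]
ee_rot: [-0.0, 0.725, -0.689, 0.002]
force: [0.5, -0.3, -0.6]
finger_gap: 0.0676
```

Call:
send_rows(targets="0.0015 0 -0.0005 0 0.3;0.003 0 -0.0005 0 0.3;0.0045 0 -0.0005 0 0.3;0.0045 0 -0.0005 0 0.3")

```text
time: 11.3
ee_pos: [0.6775, 0.1312, 0.0356]
ee_rot: [-0.001, 0.725, -0.689, 0.002]
force: [-2.8, -0.0, 3.1]
finger_gap: 0.0678
```

Call:
send_rows(targets="0.001 0 -0.0005 0 0.3;0.002 0 -0.0005 0 0.3;0.002 0 -0.0005 0 0.3")

```text
time: 11.68
ee_pos: [0.6784, 0.1312, 0.0356]
ee_rot: [-0.001, 0.725, -0.689, 0.002]
force: [-3.0, -0.6, 4.5]
finger_gap: 0.0676
```

Call:
send_rows(targets="0.001 0 0.0004 0 0.3;0.002 0 0.0004 0 0.3;0.003 0 0.0004 0 0.3;0.003 0 0.0004 0 0.3")

```text
time: 12.18
ee_pos: [0.6785, 0.1312, 0.0357]
ee_rot: [0.0, 0.725, -0.689, 0.001]
force: [-8.0, 2.1, 7.1]
finger_gap: 0.0681
```

Call:
send_rows(targets="0.0027 0 0.001 0 0.3;0.0027 0 0.0015 0 0.3;0.0027 0 0.0015 0 0.3;0.0027 0 0.0015 0 0.3")

```text
time: 12.68
ee_pos: [0.6785, 0.1312, 0.0357]
ee_rot: [0.001, 0.725, -0.689, 0.001]
force: [-5.4, 2.2, 3.1]
finger_gap: 0.068
```

```bash
python3 -c "
from h import *
s=sense();print({k:np.round(s[k],4) for k in s})"
```

```text
{'time': np.float64(12.675), 'joints': array([ 0.4733,  0.5676, -0.1786,  0.0027, -0.8259,  1.1456]), 'joint_vel': array([-0.0002,  0.0018,  0.0005, -0.0006,  0.0013,  0.0012]), 'joint_efforts': array([-1.60390e+00, -6.53758e+01,  2.45663e+01,  6.51380e+00,
        1.58330e+00,  3.43000e-02]), 'ee_pos': array([0.6785, 0.1312, 0.0357]), 'ee_rot': array([ 9.000e-04,  7.245e-01, -6.892e-01,  7.000e-04]), 'force': array([-5.3901,  2.2223,  3.06  ]), 'ft_torque': array([ 0.5236,  2.0824, -0.051 ]), 'finger_gap': np.float64(0.068)}
```

Call:
send_rows(targets="0.003 0.0004 0.002 0 0.3;0.004 0.0004 0.0025 0 0.3;0.0045 0.0004 0.0025 0 0.3;0.0045 0.0004 0.0025 0 0.3;0.0045 0.0004 0.0025 0 0.3")

```text
time: 13.3
ee_pos: [0.6786, 0.1313, 0.0358]
ee_rot: [0.002, 0.724, -0.689, -0.0]
force: [-7.2, 2.0, 3.4]
finger_gap: 0.068
```

Call:
send_rows(targets="0.0055 0.001 0.004 0 0.3;0.006 0.0015 0.0045 0 0.3;0.006 0.0015 0.0045 0 0.3;0.006 0.0015 0.0045 0 0.3")

```text
time: 13.8
ee_pos: [0.6787, 0.1313, 0.036]
ee_rot: [0.004, 0.724, -0.69, -0.002]
force: [-7.2, 1.2, -0.2]
finger_gap: 0.0679
```

Call:
send_rows(targets="0.007 0.001 0.005 0 0.3;0.008 0.001 0.005 0 0.3;0.009 0.001 0.005 0 0.3;0.009 0.001 0.005 0 0.3;0.009 0.001 0.005 0 0.3")

```text
time: 14.42
ee_pos: [0.6789, 0.1313, 0.0362]
ee_rot: [0.007, 0.724, -0.69, -0.004]
force: [-10.8, 2.6, 2.8]
finger_gap: 0.0679
```

```bash
cat > chk.py <<'E'
from h import *
from scipy.spatial.transform import Rotation as R
s=sense();r=R.from_quat(np.roll(s["ee_rot"],-1)).as_matrix();print(s["time"],s["ee_pos"],s["force"],s["ft_torque"],"toolz",r[:,2].round(4),"toolx",r[:,0].round(4))
a=capture("wrist");P=points(a);f=a["frame"]
m=(P[...,2]>.036)&(P[...,2]<.045)&(abs(P[...,0]-.679)<.028)&(abs(P[...,1]-.131)<.036)
X=P[m];A=np.c_[X[:,:2]-[.679,.131],np.ones(len(X))];k=np.linalg.lstsq(A,X[:,2],rcond=None)[0];print(len(X),"slope deg x,y",np.degrees(k[:2]),"z",k[2],X.min(0),X.max(0))
g=(abs(P[...,2]-.005)<.006)&(abs(P[...,1]-.13)<.2)&(P[...,0]<.69);Y=P[g];A=np.c_[Y[:,:2],np.ones(len(Y))];print("mat slope",len(Y),np.degrees(np.linalg.lstsq(A,Y[:,2],rcond=None)[0][:2]))
import sys;save(sys.argv[1],cv2.resize(f[130:310,150:360],None,fx=3,fy=3))
b=capture("side");save("s_"+sys.argv[1],cv2.resize(b["frame"][140:220,160:240],None,fx=7,fy=7,interpolation=cv2.INTER_CUBIC))
E
python3 chk.py w5.png
```

```text
14.425 [0.67888291 0.13131567 0.0361688 ] [-10.79425604   2.64257046   2.82097903] [ 0.97923234  3.92216844 -0.03154393] toolz [-0.0148 -0.0051 -0.9999] toolx [ 0.0474 -0.9989  0.0044]
8105 slope deg x,y [-1.14523718 -0.29466696] z 0.04035638723526999 [0.65171116 0.09503076 0.03600704] [0.70699626 0.16674503 0.04492337]
mat slope 3827 [-0.0590715  -0.04462853]
```

View pics/s_w5.png

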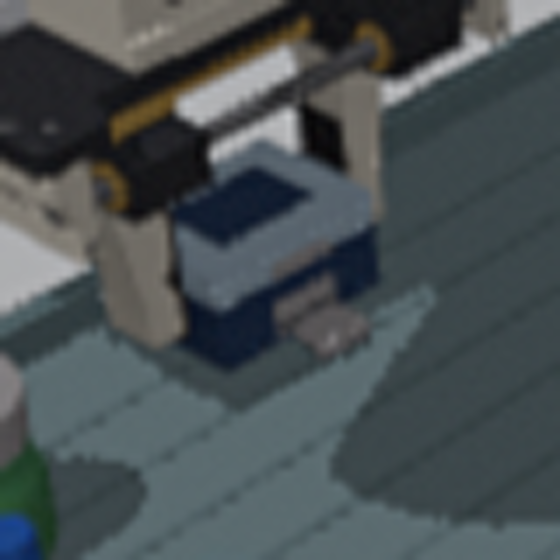

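View pics/w5.png

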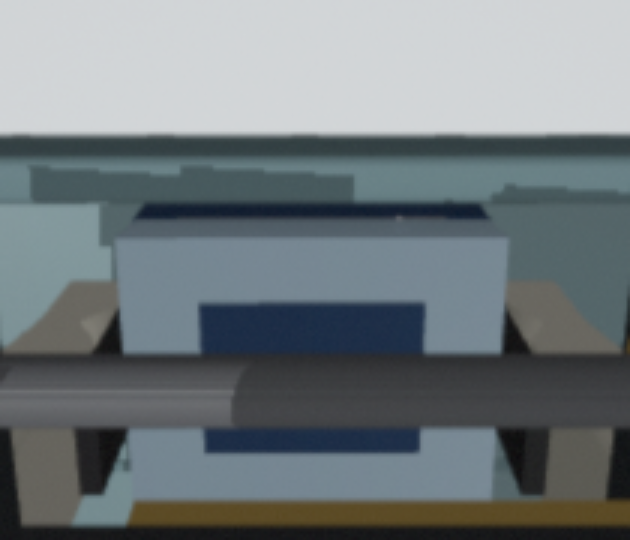

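The lid is shut, and the back edge is square against the rim in both pictures. However, the tool's pitch has crept about 0.9° because each call starts again from the loaded pose, and the case has tilted with it (slope ≈1.1°, front up by about 1 mm). I'll unload, open slightly so the case settles flat, regrip, and then push in a single call.

Call:
send_rows(targets="-0.001 0 0 0 0.3;-0.002 0 0 0 0.3;-0.002 0 0 0 0.65;-0.002 0 0 0 0.65;-0.002 0 0 0 0.65;-0.002 0 0 0 0.65")

```text
time: 15.28
ee_pos: [0.6781, 0.1313, 0.0361]
ee_rot: [0.007, 0.724, -0.69, -0.004]
force: [1.1, 0.4, -0.3]
finger_gap: 0.0725
```

Call:
send_rows(targets="0 0 0 0 0.5;0 0 0 0 0.3;0 0 0 0 0.3;0 0 0 0 0.3;0 0 0.001 0 0.3;0 0 0.001 0 0.3")

```text
time: 16.02
ee_pos: [0.678, 0.1313, 0.0363]
ee_rot: [0.007, 0.724, -0.69, -0.004]
force: [-0.3, -0.6, -2.4]
finger_gap: 0.0677
```

```bash
python3 chk.py w6.png
```

```text
16.025 [0.67797392 0.13126792 0.03634993] [-0.31947797 -0.55593872 -2.41222948] [-0.10595819 -0.07380072  0.01074685] toolz [-0.0151 -0.0052 -0.9999] toolx [ 0.0474 -0.9989  0.0045]
8207 slope deg x,y [-0.22649804 -0.1052882 ] z 0.04006350186614674 [0.65100252 0.09500092 0.03601522] [0.70699241 0.16692707 0.04495002]
mat slope 4257 [ 0.0026148  -0.04843504]
```

Call:
send_rows(targets="0.001 0 0 0 0.3;0.0015 0.0003 0 0 0.3;0.002 0.0003 0 0 0.3;0.0025 0.0003 0 0 0.3;0.003 0.0003 0 0 0.3;0.0035 0.0003 0 0 0.3;0.004 0.0003 0 0 0.3;0.0045 0.0003 0 0 0.3;0.005 0.0003 0 0 0.3;0.005 0.0003 0 0 0.3;0.005 0.0003 0 0 0.3")

```text
time: 17.5
ee_pos: [0.6784, 0.1313, 0.0362]
ee_rot: [0.008, 0.724, -0.69, -0.004]
force: [-8.1, 1.1, 3.3]
finger_gap: 0.0677
```

```bash
python3 chk.py w7.png
```

```text
17.5 [0.67838156 0.13125093 0.03615741] [-8.06543051  1.0942001   3.34106808] [ 0.43154089  2.91108155 -0.15190514] toolz [-0.0179 -0.0057 -0.9998] toolx [ 0.0471 -0.9989  0.0049]
8156 slope deg x,y [-0.29949198 -0.15283595] z 0.039925410246979195 [0.65115521 0.09503642 0.03602226] [0.70699176 0.16699145 0.04496214]
mat slope 4044 [-0.03302844 -0.03961372]
```

Call:
send_rows(targets="0.004 0.0003 0.0008 0 0.3;0.005 0.0003 0.001 0 0.3;0.0055 0.0003 0.0012 0 0.3;0.006 0.0003 0.0012 0 0.3;0.006 0.0003 0.0012 0 0.3;0.006 0.0003 0.0012 0 0.3")

```text
time: 18.35
ee_pos: [0.6785, 0.1312, 0.0363]
ee_rot: [0.01, 0.723, -0.69, -0.006]
force: [-10.5, 2.5, 4.7]
finger_gap: 0.0676
```

```bash
python3 chk.py w8.png
```

```text
18.35 [0.67849325 0.13124361 0.03627349] [-10.47419253   2.46238744   4.65150129] [ 0.73539006  3.61137372 -0.11253238] toolz [-0.0219 -0.0064 -0.9997] toolx [ 0.0467 -0.9989  0.0053]
8137 slope deg x,y [-0.49410658 -0.17345329] z 0.040019025014367444 [0.65106144 0.09500493 0.03600621] [0.70699821 0.16691677 0.04494716]
mat slope 4061 [ 0.02195951 -0.03786113]
```

The tilt is small (0.3–0.5°), but the tool is bearing down 4.7 N, so the drag on the mat is uncertain. One more regrip, then a single push with a little more lift.

Call:
send_rows(targets="0 0 0 0 0.3;-0.001 0 0 0 0.3;-0.001 0 0 0 0.65;-0.001 0 0 0 0.65;-0.001 0 0 0 0.65;-0.001 0 0 0 0.65")

```text
time: 19.2
ee_pos: [0.6783, 0.1313, 0.0364]
ee_rot: [0.01, 0.723, -0.69, -0.006]
force: [-0.4, 0.4, 0.4]
finger_gap: 0.0721
```

Call:
send_rows(targets="0 0 0 0 0.5;0 0 0 0 0.3;0 0 0 0 0.3;0 0 0 0 0.3;0 0 0.0005 0 0.3;0 0 0.0005 0 0.3")

```text
time: 19.95
ee_pos: [0.6781, 0.1312, 0.0364]
ee_rot: [0.01, 0.723, -0.69, -0.006]
force: [-1.1, 0.1, 0.1]
finger_gap: 0.068
```

Call:
send_rows(targets="0.001 0.0003 0 0 0.3;0.0015 0.0003 0 0 0.3;0.002 0.0003 0.0002 0 0.3;0.0025 0.0003 0.0004 0 0.3;0.003 0.0003 0.0006 0 0.3;0.0035 0.0003 0.0008 0 0.3;0.004 0.0004 0.001 0 0.3;0.0045 0.0005 0.0012 0 0.3;0.005 0.0005 0.0014 0 0.3;0.0055 0.0005 0.0015 0 0.3;0.006 0.0005 0.0015 0 0.3;0.006 0.0005 0.0015 0 0.3;0.006 0.0005 0.0015 0 0.3")

```text
time: 21.58
ee_pos: [0.6785, 0.1313, 0.0364]
ee_rot: [0.011, 0.723, -0.69, -0.007]
force: [-9.2, 2.2, 3.4]
finger_gap: 0.0678
```

```bash
python3 chk.py w9.png
```

```text
21.575 [0.67851384 0.13129035 0.03644317] [-9.18691631  2.19259818  3.41753386] [ 0.64716964  3.06998452 -0.05193977] toolz [-0.0255 -0.007  -0.9996] toolx [ 0.0464 -0.9989  0.0058]
8121 slope deg x,y [-0.36492214 -0.15455535] z 0.03994492903890329 [0.65114559 0.0950132  0.03600523] [0.70699401 0.16683529 0.04492086]
mat slope 4111 [-0.0084076  -0.05591417]
```

Call:
send_rows(targets="0.0052 0.0005 0.002 0 0.3;0.0058 0.0005 0.0025 0 0.3;0.006 0.0005 0.003 0 0.3;0.006 0.0005 0.003 0 0.3;0.006 0.0005 0.003 0 0.3")

```text
time: 22.3
ee_pos: [0.6786, 0.1313, 0.0367]
ee_rot: [0.013, 0.723, -0.691, -0.008]
force: [-9.2, 2.4, 0.5]
finger_gap: 0.0678
```

```bash
python3 chk.py w10.png
```

```text
22.3 [0.67861177 0.13129727 0.03665366] [-9.1904189   2.38293952  0.52683434] [0.8057348  2.96758241 0.09579434] toolz [-0.0299 -0.0077 -0.9995] toolx [ 0.046  -0.9989  0.0063]
8092 slope deg x,y [-0.62655288 -0.21466877] z 0.04008136080112967 [0.65106128 0.09511166 0.03600572] [0.70697801 0.166885   0.04473946]
mat slope 4162 [-0.02968266 -0.03721884]
```

Call:
send_rows(targets="0.006 0.0006 0.0024 0 0.3;0.0065 0.0006 0.0023 0 0.3;0.0065 0.0006 0.0022 0 0.3;0.0065 0.0006 0.0022 0 0.3;0.0065 0.0006 0.0022 0 0.3;0.0065 0.0006 0.0022 0 0.3;0.0065 0.0006 0.0022 0 0.3;0.0065 0.0006 0.0022 0 0.3;0.0065 0.0006 0.0022 0 0.3;0.0065 0.0006 0.0022 0 0.3;0.0065 0.0006 0.0022 0 0.3;0.0065 0.0006 0.0022 0 0.3;0.0065 0.0006 0.0022 0 0.3;0.0065 0.0006 0.0022 0 0.3;0.0065 0.0006 0.0022 0 0.3;0.0065 0.0006 0.0022 0 0.3;0.0065 0.0006 0.0022 0 0.3;0.0065 0.0006 0.0022 0 0.3;0.0065 0.0006 0.0022 0 0.3;0.0065 0.0006 0.0022 0 0.3")

```text
time: 24.9
ee_pos: [0.6787, 0.1313, 0.0367]
ee_rot: [0.015, 0.723, -0.691, -0.01]
force: [-9.7, 1.6, 2.7]
finger_gap: 0.0677
```

```bash
python3 chk.py w11.png; python3 -c "
from h import *
for i in range(4): capture('top'); print(sense()['force'])"
```

```text
24.9 [0.67867039 0.13129089 0.0366817 ] [-9.71501476  1.62208394  2.74468959] [0.81021573 3.43119079 0.0733016 ] toolz [-0.0346 -0.0086 -0.9994] toolx [ 0.0457 -0.9989  0.007 ]
8086 slope deg x,y [-0.84534377 -0.2099962 ] z 0.04016817814204987 [0.65139651 0.0950016  0.03602104] [0.70699851 0.16696472 0.04497011]
mat slope 4172 [-0.053872   -0.04462216]
[-9.70810456  1.52812844  2.99066301]
[-9.59702415  2.2945267   3.6564782 ]
[-10.05761561   2.18344115   2.93390274]
[-9.90356201  1.38672575  2.88719026]
```

View pics/s_w11.png

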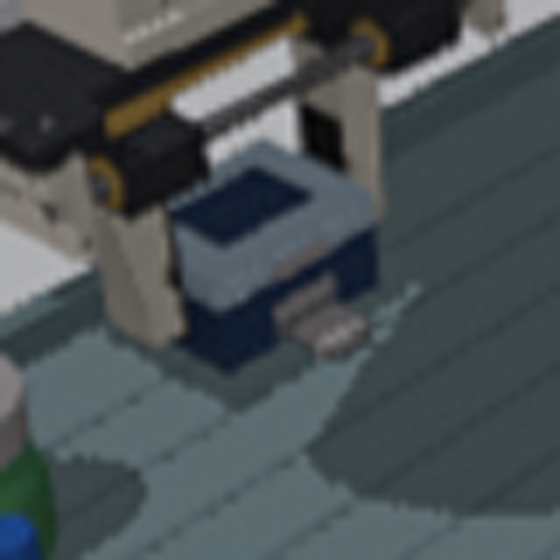

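The push is steady at about 9.8 N, but with 3 N of bearing down and about 0.6–0.8° of tilt. There is plenty of time, so I'll do one final regrip and put the whole push into one call with the offsets I've learned. Then I'll hold by camera calls, which don't rebase the pose.

Call:
send_rows(targets="0 0 0 0 0.3;-0.001 0 0 0 0.3;-0.001 0 0 0 0.65;-0.001 0 0 0 0.65;-0.001 0 0 0 0.65;-0.001 0 0 0 0.65")

```text
time: 25.95
ee_pos: [0.6785, 0.1313, 0.0367]
ee_rot: [0.015, 0.723, -0.691, -0.009]
force: [0.5, 0.0, -0.1]
finger_gap: 0.0722
```

Call:
send_rows(targets="0 0 0 0 0.5;0 0 0 0 0.3;0 0 0 0 0.3;0 0 0 0 0.3;0 0 0.0005 0 0.3;0 0 0.0005 0 0.3")

```text
time: 26.7
ee_pos: [0.6783, 0.1313, 0.0368]
ee_rot: [0.015, 0.723, -0.691, -0.01]
force: [0.2, 0.0, -0.8]
finger_gap: 0.0681
```

Call:
send_rows(targets="0.001 0.0003 0.0002 0 0.3;0.0016 0.0003 0.0004 0 0.3;0.0022 0.0003 0.0006 0 0.3;0.0028 0.0004 0.0009 0 0.3;0.0034 0.0005 0.0012 0 0.3;0.004 0.0006 0.0015 0 0.3;0.0046 0.0007 0.0018 0 0.3;0.0052 0.0008 0.0021 0 0.3;0.0058 0.0009 0.0024 0 0.3;0.0064 0.001 0.0026 0 0.3;0.007 0.001 0.0028 0 0.3;0.0075 0.001 0.0029 0 0.3;0.0078 0.001 0.003 0 0.3;0.008 0.001 0.003 0 0.3;0.008 0.001 0.003 0 0.3;0.008 0.001 0.003 0 0.3")

```text
time: 28.7
ee_pos: [0.6788, 0.1314, 0.037]
ee_rot: [0.017, 0.723, -0.691, -0.011]
force: [-9.8, 2.3, 0.7]
finger_gap: 0.0682
```

```bash
python3 chk.py w12.png; python3 -c "
from h import *
for i in range(4): capture('top'); print(sense()['force'])"
```

```text
28.7 [0.67878776 0.13138441 0.03695806] [-9.75445752  2.34562362  0.71005425] [ 0.74735683  3.50627379 -0.110821  ] toolz [-0.0397 -0.0095 -0.9992] toolx [ 0.0451 -0.999   0.0077]
8022 slope deg x,y [-0.50315416 -0.15414646] z 0.040029989279702444 [0.65101796 0.0950105  0.03601059] [0.70699505 0.16697041 0.04490936]
mat slope 4242 [-0.02206653 -0.04239041]
[-8.55948989  2.21831175  1.08714257]
[-10.31333666   2.27305083   0.76293901]
[-8.89921762  2.5444348   0.01462668]
[-9.50245084  2.8338092   0.55184525]
```

Call:
send_rows(targets="0.0068 0.0008 0.0026 0 0.3;0.0074 0.0008 0.0027 0 0.3;0.0078 0.0008 0.0027 0 0.3;0.0078 0.0008 0.0027 0 0.3;0.0078 0.0008 0.0027 0 0.3;0.0078 0.0008 0.0027 0 0.3;0.0078 0.0008 0.0027 0 0.3;0.0078 0.0008 0.0027 0 0.3;0.0078 0.0008 0.0027 0 0.3;0.0078 0.0008 0.0027 0 0.3;0.0078 0.0008 0.0027 0 0.3;0.0078 0.0008 0.0027 0 0.3;0.0078 0.0008 0.0027 0 0.3;0.0078 0.0008 0.0027 0 0.3;0.0078 0.0008 0.0027 0 0.3;0.0078 0.0008 0.0027 0 0.3;0.0078 0.0008 0.0027 0 0.3;0.0078 0.0008 0.0027 0 0.3;0.0078 0.0008 0.0027 0 0.3;0.0078 0.0008 0.0027 0 0.3")

```text
time: 31.5
ee_pos: [0.6789, 0.1314, 0.0371]
ee_rot: [0.019, 0.722, -0.691, -0.013]
force: [-10.8, 2.4, 1.7]
finger_gap: 0.0682
```

```bash
python3 chk.py w13.png; python3 -c "
from h import *
F=[]
for i in range(16): capture('top'); F.append(sense()['force'])
print(np.mean(F,0),np.std(F,0),sense()['time'])"
```

```text
31.5 [0.67888547 0.13141136 0.03707096] [-10.77556644   2.42148491   1.73523288] [ 0.89960677  3.88672197 -0.03818824] toolz [-0.0453 -0.0105 -0.9989] toolx [ 0.0446 -0.999   0.0084]
8006 slope deg x,y [-0.78812005 -0.21237681] z 0.040136653345191876 [0.65109494 0.09508348 0.03601007] [0.7069959  0.16699054 0.04499506]
mat slope 4299 [-0.03085062 -0.04740964]
[-11.14845955   2.05804568   1.96046144] [0.41985369 0.43652694 0.49716075] 32.4
```

View pics/w13.png

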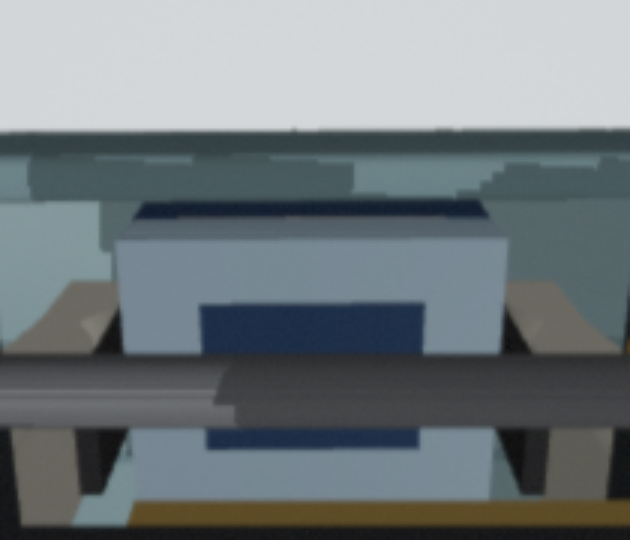

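The close view shows the lid shut and the back edge (row ~203) parallel to the rim face and against it. The push has been steady at 11.1 ± 0.4 N for about 3 s, so I'm handing in.

```bash
python3 -c "
from bench import *
print(close_job())"
```

```text
the job is handed in; nothing more can be done
None
```

I shut the lid with closed fingertips, gripped the case by its sides (20 N) and turned it square. I then slid it to the rim and handed the job in at about 32 s, with the arm still gripping and pushing.

**Last checks**
- **Push:** the wrist read 11.1 ± 0.4 N over the last 0.9 s, after about 2 s at the same setting. It was bearing down about 2 N. Allowing for drag on the mat, I estimate 9–11 N at the rim.
- **Squareness:** the hinge side is parallel to the rim, within about 0.1–0.3° by tool yaw. It is in contact where the rim was measured.
- **Lid and surroundings:** the lid is shut. I did not touch the latch or go near the bottles, jar and mirror. They were seen undisturbed in the side view on the way to the rim, and I did not measure them again at the end.

**Not perfect**
- **Tilt:** the lid's top reads a slope of about 0.8°, of which about 0.2° showed with the case just regripped and no push on it. The front is probably about 0.5–0.7 mm high. I regripped three times to reduce this.
- **Side force:** about 2 N along the rim remains.
- **Lid closing:** that press peaked at about 18 N, and the case slid about 10 mm towards the rim, which I measured and allowed for before gripping it.

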